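Reset the tripped breaker under the bench console's push-latch flap

TASK

One of the bench's circuit breakers has tripped. Press the white flap on the service console so that it pops fully open, push the tripped breaker's toggle over to on like its neighbours, then swing the flap down and press it once more until it latches shut. Use only the outside of the fingers: pick nothing up, leave the other breakers on, and leave everything else on the bench where it stands.

Things in the scene. Friction and masses are not known exactly. Their poses are not given: they have to be found in the camera images.
- console: electrical service console, fixed: grey desk-shaped case, black end cheeks, 230 mm deep, 360 wide. Origin: middle of its underside. x points from its low front edge (worker's side) to its high back, y to the worker's left, z up. Its top slopes up to the back at 18 degrees, 61 to 125 mm above the bench. Left half of the slope: white flap over the breaker bay; right half: two sockets, unused.
- flap (a joint): flap angle (rad) about its hinge along its upper far edge, parallel to the console's y. 0 latched, flush with the slope; -0.047 pressed in to the stop (5 mm at the press mark); 2.06 open stop, standing, leaning 10 degrees back away from the worker. Push-push latch: pressed to the stop and let go it springs open in 1.5 s (keep clear); swung down, pressed to the stop and let go it stays shut.
- flap_press (a point): press mark, a thin grey ring 21 mm across on the flap's outer face, mid-width, 105 mm from the hinge line, 15 mm from the free front edge. White plastic flap 150 mm wide, 120 long, 5 thick. Axes turn with it: z out of the outer face, x from free edge to hinge. A spring drives it open: about 4 N here press it to the stop, use about 10 N, slowly; a press short of the stop leaves the latch as it was.
- flap_hinge (a point): middle of the flap's hinge line, on its outer face, 119 mm above the bench; axes as flap_press. The bay under the flap is 150 mm wide, 120 mm long down the slope, its floor 33 mm below the slope's surface. The white breaker faces are 26 mm below it, 45 mm long, centred 55 mm from the hinge line. From 78 to 110 mm from the hinge line the bay is free down to its floor.
- toggle_tripped (a joint): toggle angle of the tripped breaker (rad). 0 tripped/off: it leans down the slope, towards the worker, 0.42 rad from the slope's normal. 0.84 on: it leans up the slope by 0.42 rad against its stop, like its neighbours. It snaps over from the middle (0.42) to the nearer end; about 2 N at its end moves it. Its place among the five in the row varies.
- toggle_tripped_tip (a point): the tripped breaker's black toggle, 10 mm wide (along the row), 5.5 mm thick: the middle of its end, 18 mm from its pivot. All the pivots lie 55 mm from the flap's hinge line measured down the slope, 29 mm below the slope's surface.
- toggle_on1 (a joint): toggle angle of a healthy breaker (rad), one of four: 0.84 on (as it stands), 0 off. Must stay on.
- toggle_on1_tip (a point): healthy breaker's toggle, same shape, 18 mm from the next along the row: the middle of its end.
- toggle_on2 (a joint): toggle angle of a healthy breaker (rad), one of four: 0.84 on (as it stands), 0 off. Must stay on.
- toggle_on2_tip (a point): healthy breaker's toggle, same shape, 18 mm from the next along the row: the middle of its end.
- toggle_on3 (a joint): toggle angle of a healthy breaker (rad), one of four: 0.84 on (as it stands), 0 off. Must stay on.
- toggle_on3_tip (a point): healthy breaker's toggle, same shape, 18 mm from the next along the row: the middle of its end.
- toggle_on4 (a joint): toggle angle of a healthy breaker (rad), one of four: 0.84 on (as it stands), 0 off. Must stay on.
- toggle_on4_tip (a point): healthy breaker's toggle, same shape, 18 mm from the next along the row: the middle of its end.
- brown_bottle_a: a small brown glass reagent bottle with a white cap, 48 mm across, 98 mm tall; loose, not part of the job; origin at the middle of its underside.
- brown_bottle_b: a second small brown glass reagent bottle with a white cap, 48 mm across, 98 mm tall; loose, not part of the job; origin at the middle of its underside.
- wide_bottle: a clear glass bottle with a blue cap, 68 mm across, 135 mm tall; loose, not part of the job; origin at the middle of its underside.
- beaker: a clear glass beaker, 70 mm across, 92 mm tall; loose, not part of the job; origin at the middle of its underside.
- spot_plate: a white porcelain spot-test plate lying flat, 75 x 105 x 12 mm; loose, not part of the job; origin at the middle of its underside.
- blue_cap: a loose blue screw cap lying open side up, 39 mm across, 18 mm tall; loose, not part of the job; origin at the middle of its underside.
- paper_roll: a flat black round dispenser of indicator paper, 48 mm across, 16 mm tall; loose, not part of the job; origin at the middle of its underside.
- match_box: a small matchbox lying flat, 36 x 53 x 15 mm; loose, not part of the job; origin at the middle of its underside.

How it is judged:
By the outcome, as a careful person would: the job done as asked, in the order asked, and still so for the second after the job is handed in, with the robot touching nothing.
It also fails if it takes over 58 s, if anything falls off the work surface, if the arm or the gripper's body presses on something with over 40 N, if the wrist force passes 120 N, or if a joint passes its speed limit or range.

ROBOT

A 6-joint arm with a two-finger parallel gripper is mounted at the origin on the work surface. World frame = base frame: x ahead of the robot, y to its left, z up, the work surface at z = 0. Lengths are in m, angles in rad, forces in N, time in s.
With the tool pointing down it reaches from about 0.35 to 0.85 m from the base axis. Payload 8.1 kg.
Tool frame: the origin (TCP) lies between the finger pads; the fingertips stand 8 mm ahead of it and the grasp point (between the pads) lies 11 mm behind it (robot.tip_reach is the y of the fingertips in the tool frame, in m); y points along the fingers, z is the direction in which the jaws open and shut, and the axes are right-handed (so a half turn about y gives the same grasp; the last joint's range is limited). The gripper opens to 93 mm and grips with 3 to 60 N. Pads are 15 mm wide; open, the fingers measure 128 mm over their backs; the gripper's body (75 mm by 188 mm) begins 65 mm behind the grasp point.
Start: joints at [-1.244, 0.13, 1.488, -0, 1.523, -0.085], TCP at [0.24, -0.55, 0.227] pointing down, gripper open.
Joint ranges: [-2.96, 2.96], [-0.89, 2.26], [0.02, 2.5], [-1.34, 4.48], [0, 2.73], [-2.66, 2.66]. Speed limits (rad/s): [2.39, 2.39, 2.79, 3.14, 3.14, 3.14].

INTERFACE

Orientations are given as a rotation vector (axis times angle).
In Python, from plant import robot gives the robot as it stands.
- The arm moves only by the tool carry_out, never from a script. Its argument "increments" is a list of rows, each an object with "linear": the shift along the tool's x, y, z in m, a list of three; "yaw": the turn about the tool's y in rad. A call has 1 to 5 rows; each row is the pose to reach, as a shift and turn from the pose measured when the call began, along the tool's axes at that moment; what a row does not reach only later rows make up. A row lasts 1/8 s, in which the tool goes at most 62.5 mm and 10.7 degrees, less where a joint would pass 70% of its speed; a pose out of reach is approached as far as the arm can. A call with a gripper value outside its range is refused whole. "gripper" is the opening, from 0 (shut) to 1 (fully open), set as the call begins (left out, the last holds). The fingers move at their own pace and stop on an object; "newtons" is the grip in N (left out, the last holds). Time passes only in rows, so rows that repeat a pose let the fingers close. It gives the time, the measured TCP pose, the force and the opening at its end, in the units of the state.
- robot.read_state(): the state, without advancing time (a new reading comes with each control period).
- robot.read_camera(name): name is "side" or "top"; returns the picture (400x640x3 uint8, blue, green, red); there is no depth.
- robot.camera_params(name): a dict with "fov_y" (degrees; the focal length in pixels is half the picture's height over the tangent of half this angle, whatever the lens; pixels are square), "cx", "cy" (the principal point, pixels), "R" (3x3) and "t" (3): a world point X has camera coordinates R X + t. Camera axes: x right, y down, z forward; pixel columns grow to the right and rows downward; lengths in m; the calibration is good to about 2 mm. A picture is of the moment at which its call begins. camera_params takes no time and is no camera call.
- robot.close_job(): hands the job in, once; it reports no verdict.
The state is a dict: "t": time; "q": joint angles; "dq": joint speeds; "joint_torque": joint torques, N m; "tool_pos": TCP position; "orientation": TCP orientation; "force": force on the tool from outside, world axes, zero at the start; "wrist_torque": the same for the moment, N m; "opening": finger opening in m.
Only numpy, scipy, OpenCV 4.12 (cv2) and the standard library are available. Lean on these libraries where they do the work, as an engineer would, in place of code of your own. Each camera call takes 0.05 s, during which the arm holds its last target.

## Working session

There is one attempt and no reset: what is moved stays moved. The work goes in short steps, Python scripts to look and compute and a tool call to move; the robot and the scene stay as the last step left them, time stands still between calls to the robot, and variables do not carry over. Pictures are saved under pics/ and viewed, and the job is handed in when it is done.

Besides the shell and the picture viewer there is one more tool, called after ">>>" by a JSON object that holds its "op" and its "data". carry_out: Moves the arm, as the interface text tells. Its arguments: {"type":"object","properties":{"increments":{"type":"array","items":{"type":"object","properties":{"linear":{"type":"array","items":{"type":"number"}},"yaw":{"type":"number"}}}},"gripper":{"type":"number"},"newtons":{"type":"number"}},"required":["increments"]}

```bash
ls; mkdir -p pics; python3 - <<'E'
from plant import robot
import cv2
for n in("side","top"):
    cv2.imwrite(f"pics/{n}0.png",robot.read_camera(n))
    print(n,robot.camera_params(n))
print(robot.read_state(),robot.tip_reach)
E
```

```text
pics
side {'fov_y': 50.384556261438846, 'cx': 308.4908031541935, 'cy': 198.11723368133056, 'R': array([[-0.94518609, -0.32633533,  0.01133614],
       [-0.24148492,  0.67521722, -0.69696969],
       [ 0.21979148, -0.66150356, -0.71701098]]), 't': array([0.45259064, 0.21736877, 0.83541201])}
top {'fov_y': 54.891129828798675, 'cx': 315.6587433526461, 'cy': 192.94864796303472, 'R': array([[-0.00570711, -0.99998298,  0.00121575],
       [-0.98924862,  0.00546818, -0.14614129],
       [ 0.14613215, -0.00203672, -0.98926298]]), 't': array([-0.04005633,  0.5077715 ,  1.03557134])}
{'t': 0.1, 'q': array([-1.24439607e+00,  1.31034636e-01,  1.48919509e+00, -1.05114415e-05,
        1.52298773e+00, -8.54307783e-02]), 'dq': array([ 0.00067962, -0.00257277, -0.00233204,  0.00038247,  0.00128946,
        0.00107549]), 'joint_torque': array([ 1.69439474e-03, -5.61338139e+01, -4.93096375e+01,  7.70359416e-02,
        2.90545385e-02, -2.17480817e-05]), 'tool_pos': array([ 0.2400107 , -0.54935496,  0.22570923]), 'orientation': array([-0.41685547,  1.99634309, -1.99305872]), 'force': array([ 0.11523735,  0.22839319, -0.29503427]), 'wrist_torque': array([-0.01598139, -0.0376306 ,  0.06183158]), 'opening': 0.09314846482657463} 0.008
```

View pics/side0.png

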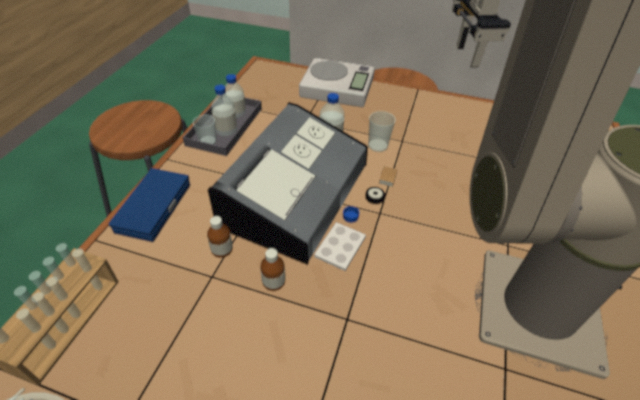

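View pics/top0.png

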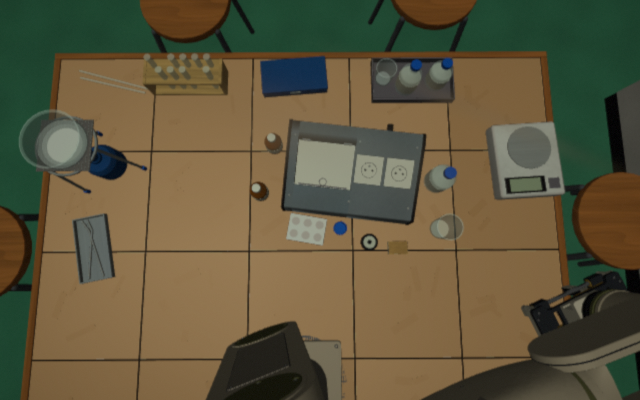

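```bash
cat > h.py <<'E'
import numpy as np,cv2
from plant import robot
from scipy.spatial.transform import Rotation as Ro
def cam(n):
    p=robot.camera_params(n);f=200/np.tan(np.radians(p['fov_y'])/2)
    K=np.array([[f,0,p['cx']],[0,f,p['cy']],[0,0,1]]);return K,p['R'],p['t']
def proj(n,X):
    K,R,t=cam(n);x=(K@(R@np.atleast_2d(X).T+t[:,None])).T;return x[:,:2]/x[:,2:]
def tri(a,b):
    P=[];
    for n in('side','top'):
        K,R,t=cam(n);P.append(K@np.c_[R,t])
    X=cv2.triangulatePoints(P[0],P[1],np.float64(a).reshape(-1,2).T,np.float64(b).reshape(-1,2).T)
    return (X[:3]/X[3]).T
def plane(n,uv,z):
    K,R,t=cam(n);o=-R.T@t;uv=np.atleast_2d(uv)
    d=(R.T@np.linalg.inv(K)@np.c_[uv,np.ones(len(uv))].T).T
    return o+d*((z-o[2])/d[:,2])[:,None]
E
python3 - <<'E'
from h import *
for n,roi in(("side",(140,215,230,320)),("top",(125,200,280,360))):
    im=cv2.imread(f"pics/{n}0.png");a,b,c,d=roi
    cr=im[a:b,c:d];cv2.imwrite(f"pics/{n}0z.png",cv2.resize(cr,None,fx=7,fy=7,interpolation=cv2.INTER_CUBIC))
    g=cr.min(2); m=(g>130).astype(np.uint8)
    cs,_=cv2.findContours(m,cv2.RETR_EXTERNAL,cv2.CHAIN_APPROX_NONE);k=max(cs,key=cv2.contourArea)
    print(n,cv2.contourArea(k),(cv2.approxPolyDP(cv2.convexHull(k),4,True)[:,0]+[c,a]).tolist())
E
```

```text
side 2765.5 [[271, 149], [314, 175], [286, 214], [275, 214], [237, 191]]
top 951.5 [[299, 155], [350, 170], [349, 187], [296, 182]]
```

View pics/side0z.png

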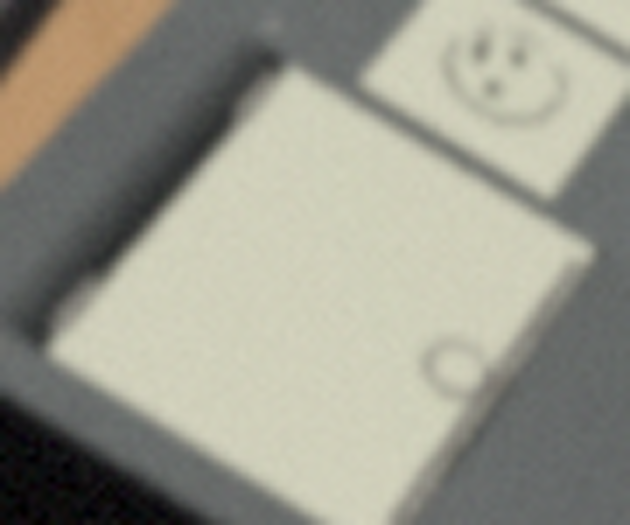

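View pics/top0z.png

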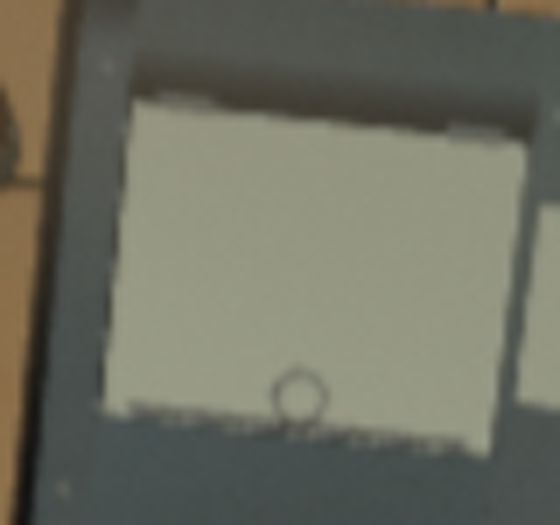

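```bash
python3 - <<'E'
from h import *
S=np.array([[47,350],[295,65],[368,530],[595,250],[456,368]]);T=np.array([[137,102],[525,143],[105,408],[490,452],[299,396]])
S=(S+.5)/7-.5+[230,140];T=(T+.5)/7-.5+[280,125]
X=tri(S,T);print(np.round(X,4));
BL,BR,FL,FR,P=X
for a,b in((BL,BR),(FL,FR),(BL,FL),(BR,FR)):print(np.linalg.norm(a-b),np.degrees(np.arctan2((b-a)[1],(b-a)[0])))
print(proj('side',X)-S, proj('top',X)-T)
# top rays at known heights
print(plane('top',T[0],.119),plane('top',T[1],.119),plane('top',T[2],.119-.12*np.sin(.31416)),plane('top',T[3],.119-.12*np.sin(.31416)),plane('top',T[4],.119-.105*np.sin(.31416)))
print(plane('side',S[0],.119),plane('side',S[1],.119),plane('side',S[3],.119-.12*np.sin(.31416)),plane('side',S[4],.119-.105*np.sin(.31416)))
print(Ro.from_rotvec(robot.read_state()['orientation']).as_matrix())
# console back top edge etc
E
```

```text
[[ 6.401e-01  1.000e-04  1.158e-01]
 [ 6.211e-01 -1.456e-01  1.192e-01]
 [ 5.302e-01  1.370e-02  8.980e-02]
 [ 5.110e-01 -1.336e-01  8.070e-02]
 [ 5.323e-01 -6.060e-02  8.740e-02]]
0.146945998209789 -97.44025991619469
0.14888503833597333 -97.41410404976452
0.11373821441059005 172.93019900763446
0.11720948516456026 173.81131073654802
[[ 0.23906499  0.06232623]
 [-0.25859171 -0.06485509]
 [ 1.16642935  0.26345931]
 [ 0.04008642  0.0088735 ]
 [ 0.15972244  0.03660633]] [[-0.06302443 -0.23268755]
 [ 0.06644218  0.27924586]
 [-0.23668469 -1.11077868]
 [-0.00759405 -0.04235178]
 [-0.032021   -0.16072866]]
[[ 6.38526741e-01 -1.88765254e-04  1.19000000e-01]] [[ 0.62190881 -0.145424    0.119     ]] [[0.52859466 0.01352491 0.08191788]] [[ 0.51073468 -0.13353091  0.08191788]] [[ 0.53202075 -0.06067606  0.08655314]]
[[0.63889639 0.00295417 0.119     ]] [[ 0.62056173 -0.14581376  0.119     ]] [[ 0.51074492 -0.13236432  0.08191788]] [[ 0.5329746  -0.06134582  0.08655314]]
[[-9.16389247e-01 -5.30914179e-04  4.00287979e-01]
 [-4.00288310e-01  1.53565034e-03 -9.16387969e-01]
 [-1.28179004e-04 -9.99998680e-01 -1.61977220e-03]]
```

>>> {"op": "carry_out", "data": {"increments": [{"linear":[-0.045,0,-0.032],"yaw":0.15},{"linear":[-0.09,0,-0.064],"yaw":0.3},{"linear":[-0.135,0,-0.096],"yaw":0.45},{"linear":[-0.18,0,-0.128],"yaw":0.532},{"linear":[-0.225,0,-0.16],"yaw":0.532}], "gripper": 0, "newtons": 20}}

```text
t: 0.72
tool_pos: [0.3826, -0.3109, 0.2256]
orientation: [-0.131, -2.16, 2.156]
force: [0.8, 0.3, -0.7]
opening: 0.0478
```

```bash
cat >> h.py <<'E'
H=np.array([.6302,-.0728,.119]);a=-np.radians(6.9)
C=np.array([[np.cos(a),-np.sin(a),0],[np.sin(a),np.cos(a),0],[0,0,1]]) # cols console axes
def st(target=None):
    s=robot.read_state();R=Ro.from_rotvec(s['orientation']).as_matrix()
    print('t',s['t'],'rel',np.round(C.T@(s['tool_pos']-H),4),'z',s['tool_pos'][2].round(4),'tip z',(s['tool_pos'][2]-.008).round(4),'op',round(s['opening'],4),'F(console)',np.round(C.T@s['force'],1))
    print('toolx,z in console',np.round((C.T@R)[:,[0,2]].T,3).tolist())
    if target is not None: print('lin',np.round(R.T@(C@np.array(target)+H-s['tool_pos']),4))
E
python3 -c "
from h import *
st([-.0999,0,.04])"
```

```text
t 0.725 rel [-0.2172 -0.2661  0.1066] z 0.2256 tip z 0.2176 op 0.0478 F(console) [ 0.7  0.4 -0.7]
toolx,z in console [[-1.0, 0.001, 0.001], [-0.001, -1.0, -0.002]]
lin [-0.117   0.067  -0.2662]
```

>>> {"op": "carry_out", "data": {"increments": [{"linear":[-0.023,0,-0.053]},{"linear":[-0.046,0.01,-0.106]},{"linear":[-0.07,0.02,-0.16]},{"linear":[-0.094,0.04,-0.213]},{"linear":[-0.117,0.067,-0.266]}]}}

```text
$.increments[0]: bad value
```

```bash
python3 -c "
from h import *
st([-.0999,0,-.0244])
for n in('side','top'):
  im=robot.read_camera(n);u,v=proj(n,H)[0].astype(int);cv2.imwrite(f'pics/{n}1.png',cv2.resize(im[v-60:v+70,u-80:u+80],None,fx=5,fy=5))"
```

```text
t 0.725 rel [-0.2172 -0.2661  0.1066] z 0.2256 tip z 0.2176 op 0.0478 F(console) [ 0.7  0.4 -0.7]
toolx,z in console [[-1.0, 0.001, 0.001], [-0.001, -1.0, -0.002]]
lin [-0.1171  0.1314 -0.2661]
```

View pics/side1.png

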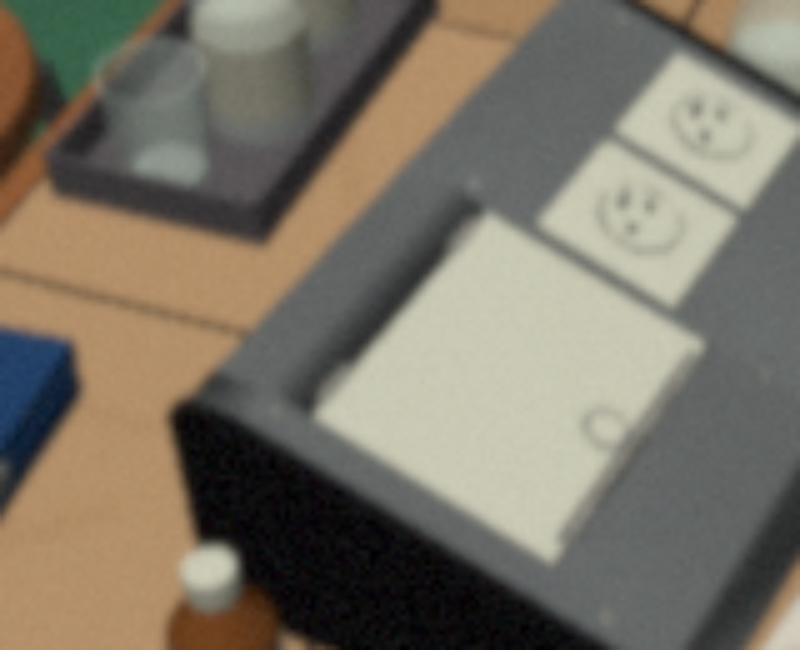

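View pics/top1.png

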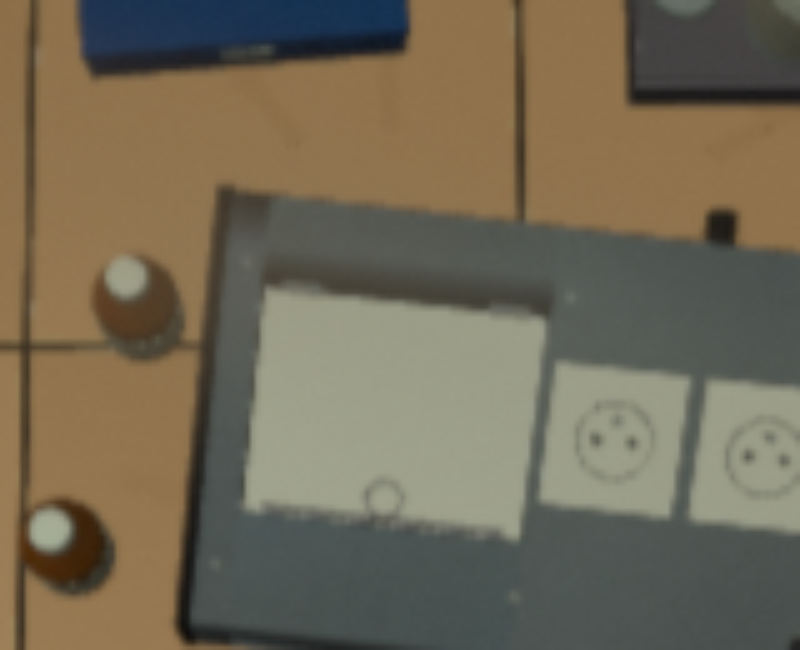

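The move was refused because the rows had no yaw. The pictures show the same scene as before, so I'm resending it with yaw.

>>> {"op": "carry_out", "data": {"increments": [{"linear":[-0.023,0,-0.053],"yaw":0},{"linear":[-0.046,0.01,-0.106],"yaw":0},{"linear":[-0.07,0.02,-0.16],"yaw":0},{"linear":[-0.094,0.04,-0.213],"yaw":0},{"linear":[-0.117,0.067,-0.266],"yaw":0}]}}

```text
t: 1.45
tool_pos: [0.5317, -0.0576, 0.1601]
orientation: [-0.127, -2.166, 2.16]
force: [0.1, -0.3, 0.5]
opening: 0.0002
```

```bash
python3 -c "
from h import *
st([-.0999,0,-.0244])
for n in('side','top'):
  im=robot.read_camera(n);u,v=proj(n,H)[0].astype(int);cv2.imwrite(f'pics/{n}2.png',cv2.resize(im[v-60:v+70,u-80:u+80],None,fx=5,fy=5))"
```

```text
t 1.45 rel [-0.0996  0.0033  0.0411] z 0.1601 tip z 0.1521 op 0.0002 F(console) [ 0.2 -0.3  0.5]
toolx,z in console [[-1.0, -0.005, -0.001], [0.005, -1.0, -0.003]]
lin [0.0004 0.0655 0.0035]
```

View pics/side2.png

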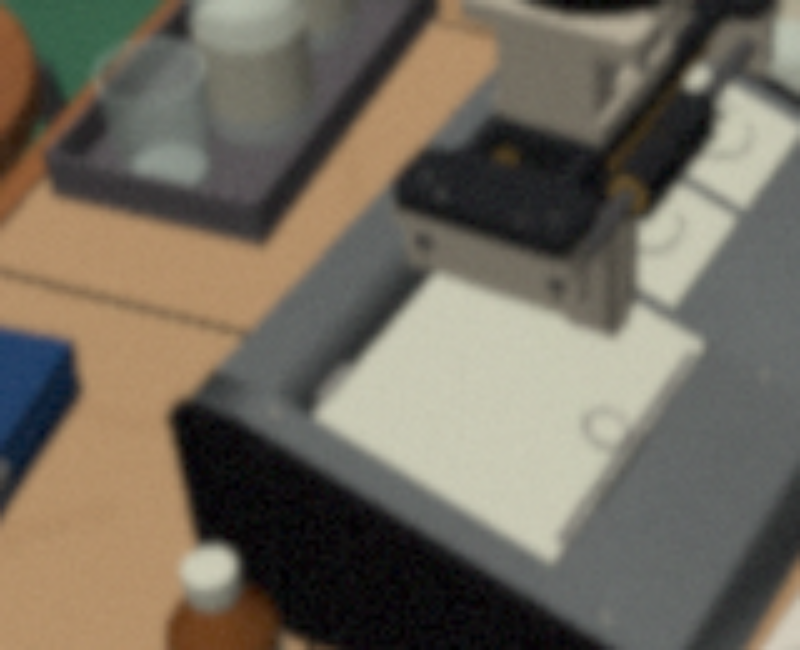

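```bash
python3 -c "
from h import *
st()
im=robot.read_camera('side')
p=robot.read_state()['tool_pos']
u,v=proj('side',p+[0,0,-.008])[0];print(u,v)
# axes marks
q=[p-[0,0,.008]+C@np.array(d) for d in([.0,0,0],[.03,0,0],[-.03,0,0],[0,.03,0],[0,-.03,0],[0,0,.084])]
c=im.copy();s=5;u0,v0=int(u)-60,int(v)-90
z=cv2.resize(im[max(v0,0):v0+120,u0:u0+160],None,fx=5,fy=5)
for k,(a,b) in enumerate(proj('side',q)):
  cv2.circle(z,(int((a-u0+.5)*5),int((b-max(v0,0)+.5)*5)),4,(0,0,255) if k else (0,255,0),-1);cv2.putText(z,str(k),(int((a-u0)*5)+6,int((b-max(v0,0))*5)),0,.6,(255,0,0),2)
cv2.imwrite('pics/side3.png',z)"
```

```text
t 1.55 rel [-0.1018  0.0065  0.0371] z 0.1561 tip z 0.1481 op 0.0003 F(console) [-0.5  0.5 -0.5]
toolx,z in console [[-1.0, -0.01, 0.006], [0.01, -1.0, -0.005]]
295.02205543116906 172.62300243140007
```

View pics/side3.png

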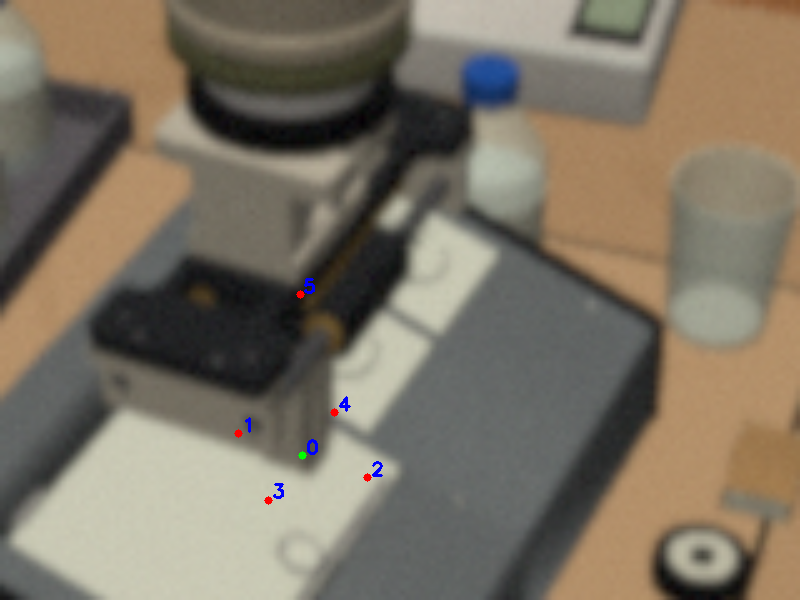

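View pics/top2.png

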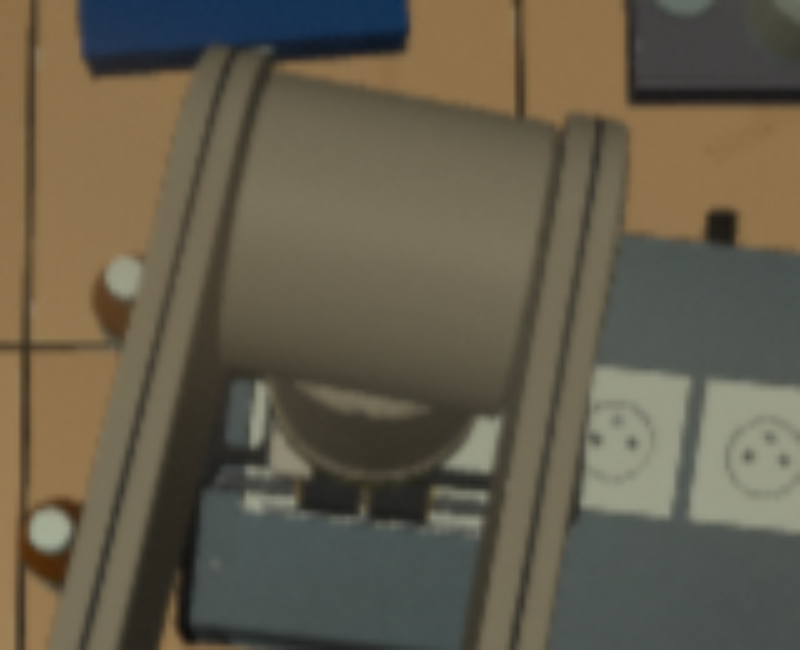

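>>> {"op": "carry_out", "data": {"increments": [{"linear":[-0.001,0.02,0.003],"yaw":0},{"linear":[-0.002,0.035,0.006],"yaw":-0.01},{"linear":[-0.002,0.045,0.006],"yaw":-0.01},{"linear":[-0.002,0.052,0.006],"yaw":-0.01},{"linear":[-0.002,0.052,0.006],"yaw":-0.01}]}}

```text
t: 2.22
tool_pos: [0.5305, -0.0626, 0.1053]
orientation: [-0.105, -2.171, 2.162]
force: [-0.3, 0.4, -0.4]
opening: 0.0005
```

```bash
python3 -c "
from h import *
st([-.0999,0,-.0244])"
```

```text
t 2.225 rel [-0.1002 -0.0018 -0.0137] z 0.1053 tip z 0.0973 op 0.0005 F(console) [-0.4  0.4 -0.4]
toolx,z in console [[-1.0, -0.019, 0.005], [0.019, -1.0, -0.004]]
lin [-0.0004  0.0107 -0.0018]
```

>>> {"op": "carry_out", "data": {"increments": [{"linear":[0,0.003,0],"yaw":0.01},{"linear":[0,0.005,0],"yaw":0.019},{"linear":[0,0.007,0],"yaw":0.019},{"linear":[0,0.009,0],"yaw":0.019},{"linear":[0,0.011,0],"yaw":0.019}]}}

```text
t: 2.85
tool_pos: [0.5312, -0.0626, 0.0949]
orientation: [-0.127, -2.162, 2.153]
force: [1.2, -0.5, 4.8]
opening: 0.0006
```

>>> {"op": "carry_out", "data": {"increments": [{"linear":[0,0.001,0],"yaw":0},{"linear":[0,0.002,0],"yaw":0},{"linear":[0,0.003,0],"yaw":0},{"linear":[0,0.004,0],"yaw":0}]}}

```text
t: 3.35
tool_pos: [0.5319, -0.0627, 0.092]
orientation: [-0.128, -2.163, 2.154]
force: [-0.4, 0.4, 14.4]
opening: 0.0001
```

>>> {"op": "carry_out", "data": {"increments": [{"linear":[0.03,-0.02,0],"yaw":0},{"linear":[0.08,-0.05,0],"yaw":0},{"linear":[0.125,-0.1,0],"yaw":0},{"linear":[0.13,-0.14,0],"yaw":0},{"linear":[0.13,-0.14,0],"yaw":0}]}}

```text
t: 3.98
tool_pos: [0.4042, -0.0481, 0.2358]
orientation: [-0.135, -2.164, 2.158]
force: [-0.8, -0.7, -0.0]
opening: 0.0003
```

>>> {"op": "carry_out", "data": {"increments": [{"linear":[0.0,0,0.05],"yaw":0},{"linear":[0,0,0.1],"yaw":0},{"linear":[0,0,0.15],"yaw":0},{"linear":[0,0,0.2],"yaw":0},{"linear":[0,0,0.2],"yaw":0}]}}

```text
t: 4.6
tool_pos: [0.3786, -0.2488, 0.2329]
orientation: [-0.136, -2.162, 2.153]
force: [0.1, 0.4, -0.5]
opening: 0.0001
```

```bash
python3 -c "
from h import *
st()
for n in('side','top'):
  im=robot.read_camera(n);cv2.imwrite(f'pics/{n}4f.png',im);u,v=proj(n,H)[0].astype(int);cv2.imwrite(f'pics/{n}4.png',cv2.resize(im[v-60:v+60,u-80:u+80],None,fx=5,fy=5,interpolation=cv2.INTER_CUBIC))"
```

```text
t 4.6 rel [-0.2286 -0.2049  0.1139] z 0.2329 tip z 0.2249 op 0.0001 F(console) [ 0.   0.4 -0.5]
toolx,z in console [[-1.0, 0.005, -0.001], [-0.005, -1.0, -0.004]]
```

View pics/side4.png

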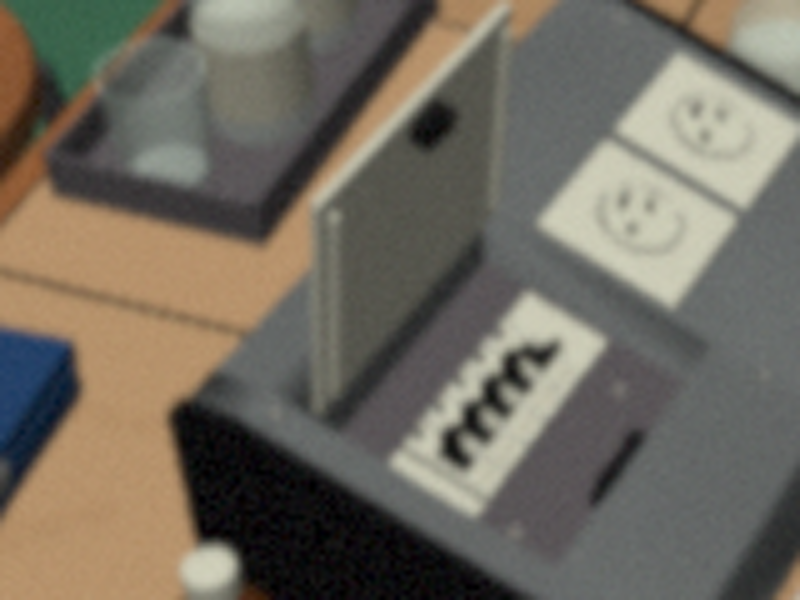

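View pics/top4.png

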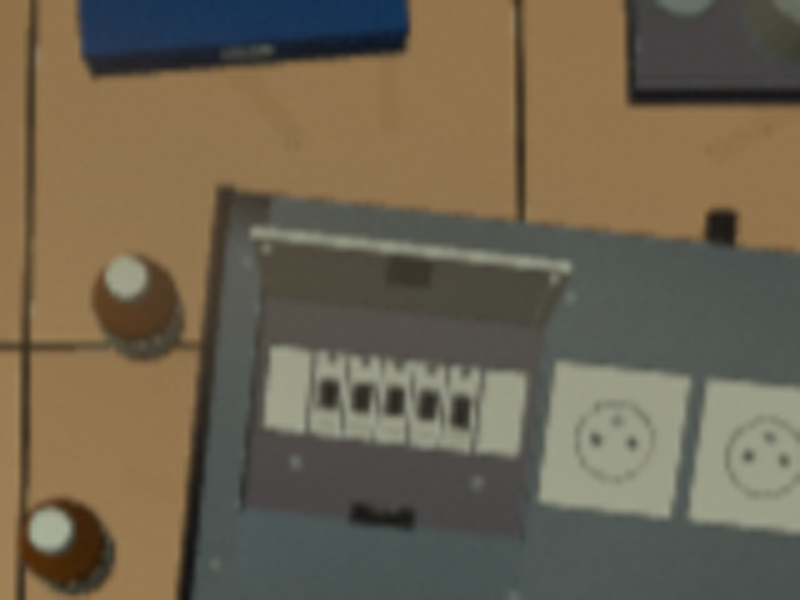

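```bash
python3 -c "
from h import *
import glob
for n in('side','top'):
  u,v=proj(n,H)[0].astype(int);z=cv2.imread(f'pics/{n}4.png')
  for k in range(5):
    y=.036-.018*k
    for d,c in(((-.0414,y,-.0267),(0,255,0)),((-.0554,y,-.0312),(0,0,255))):
      a,b=proj(n,C@np.array(d)+H)[0];cv2.circle(z,(int((a-u+80.5)*5),int((b-v+60.5)*5)),3,c,-1)
  cv2.imwrite(f'pics/{n}5.png',z[200:520,200:700])
cv2.imwrite('pics/both5.png',np.hstack([cv2.imread('pics/side5.png')[:, 100:450],cv2.imread('pics/top5.png')[:, :400]]))
"
```

```text
(no output)
```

View pics/both5.png

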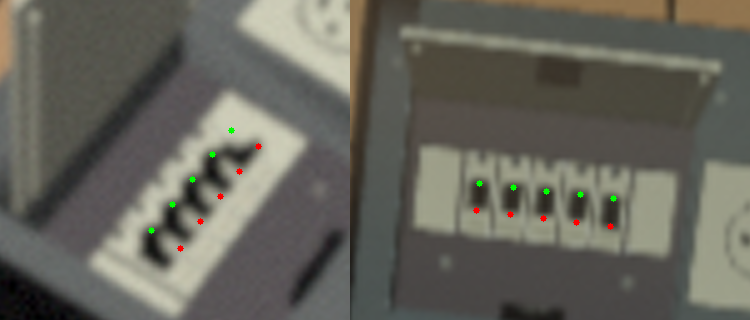

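>>> {"op": "carry_out", "data": {"increments": [{"linear":[-0.037,0.01,-0.041],"yaw":0.005},{"linear":[-0.074,0.02,-0.081],"yaw":0.005},{"linear":[-0.11,0.03,-0.12],"yaw":0.005},{"linear":[-0.147,0.04,-0.16],"yaw":0.005},{"linear":[-0.147,0.04,-0.162],"yaw":0.005}]}}

```text
t: 5.32
tool_pos: [0.5458, -0.0984, 0.1919]
orientation: [-0.129, -2.165, 2.151]
force: [0.2, 0.3, 0.8]
opening: 0.0005
```

```bash
python3 -c "
from h import *
st([-.080,-.042,-.029])"
```

```text
t 5.325 rel [-0.0807 -0.0356  0.0729] z 0.1919 tip z 0.1839 op 0.0005 F(console) [0.1 0.3 0.8]
toolx,z in console [[-1.0, 0.001, 0.002], [-0.001, -1.0, -0.007]]
lin [-0.001   0.1018  0.0071]
```

>>> {"op": "carry_out", "data": {"increments": [{"linear":[0.001,0.03,0.006],"yaw":0},{"linear":[0.001,0.06,0.006],"yaw":0},{"linear":[0.001,0.085,0.006],"yaw":0},{"linear":[0.001,0.1,0.006],"yaw":0},{"linear":[0.001,0.102,0.006],"yaw":0}]}}

```text
t: 5.95
tool_pos: [0.5429, -0.103, 0.0889]
orientation: [-0.126, -2.165, 2.149]
force: [-0.4, -0.2, 0.5]
opening: 0.0003
```

```bash
python3 -c "
from h import *
st([-.0545,-.042,-.029])
robot.read_camera('top')
st([-.0545,-.042,-.029])"
```

```text
t 5.95 rel [-0.083  -0.0405 -0.0301] z 0.0889 tip z 0.0809 op 0.0003 F(console) [-0.4 -0.2  0.5]
toolx,z in console [[-1.0, 0.0, 0.004], [-0.001, -1.0, -0.007]]
lin [-0.0285 -0.0012  0.0015]
t 6.0 rel [-0.0823 -0.0407 -0.0293] z 0.0897 tip z 0.0817 op 0.0009 F(console) [-0.4  0.1  0.3]
toolx,z in console [[-1.0, 0.001, 0.003], [-0.001, -1.0, -0.007]]
lin [-0.0278 -0.0004  0.0013]
```

>>> {"op": "carry_out", "data": {"increments": [{"linear":[-0.006,0,0.001],"yaw":0},{"linear":[-0.011,0,0.001],"yaw":0},{"linear":[-0.015,0,0.001],"yaw":0},{"linear":[-0.018,0,0.001],"yaw":0},{"linear":[-0.021,0,0.001],"yaw":0}]}}

```text
t: 6.62
tool_pos: [0.5616, -0.1066, 0.0896]
orientation: [-0.12, -2.163, 2.147]
force: [-22.8, 2.3, 19.1]
opening: 0.0007
```

```bash
python3 -c "
from h import *
st([-.0545,-.042,-.029])"
```

```text
t 6.625 rel [-0.064  -0.0418 -0.0294] z 0.0896 tip z 0.0816 op 0.0007 F(console) [-23.   -0.5  19.1]
toolx,z in console [[-1.0, 0.0, 0.01], [-0.001, -1.0, -0.007]]
lin [-0.0095 -0.0005  0.0002]
```

>>> {"op": "carry_out", "data": {"increments": [{"linear":[0.005,0,0],"yaw":0},{"linear":[0.01,0,0],"yaw":0},{"linear":[0.01,0.003,0],"yaw":0},{"linear":[0.01,0.005,0],"yaw":0},{"linear":[0.01,0.005,0],"yaw":0}]}}

```text
t: 7.25
tool_pos: [0.5516, -0.1053, 0.0844]
orientation: [-0.12, -2.163, 2.147]
force: [-0.5, 0.0, 0.4]
opening: 0.0005
```

```bash
python3 -c "
from h import *
im=robot.read_camera('side')
st([-.0665,-.042,-.034])
u,v=proj('side',H)[0].astype(int);cv2.imwrite(f'pics/side6.png',cv2.resize(im[v-60:v+60,u-80:u+80],None,fx=5,fy=5,interpolation=cv2.INTER_CUBIC))"
```

```text
t 7.3 rel [-0.0741 -0.0417 -0.0345] z 0.0845 tip z 0.0765 op 0.0009 F(console) [-0.2 -0.7 -0.9]
toolx,z in console [[-1.0, 0.0, 0.01], [-0.001, -1.0, -0.007]]
lin [-0.0075 -0.0006  0.0003]
```

View pics/side6.png

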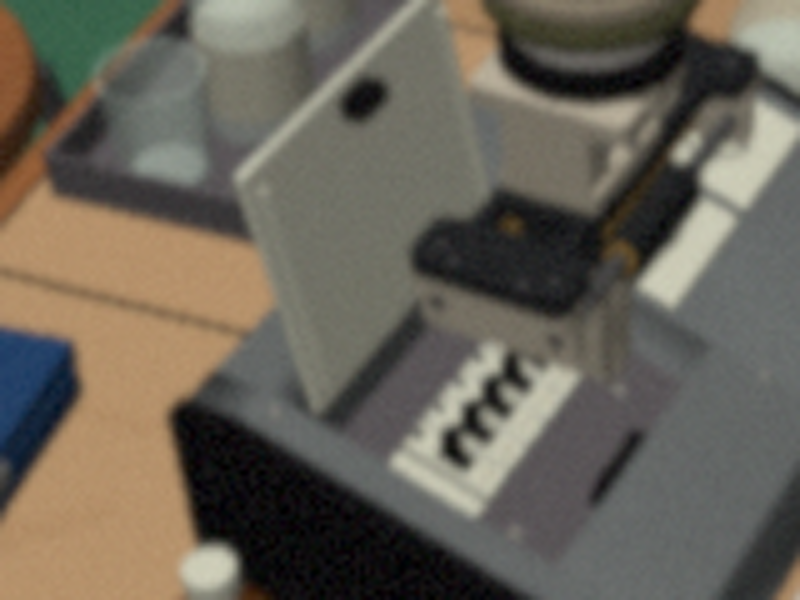

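>>> {"op": "carry_out", "data": {"increments": [{"linear":[-0.006,0,0],"yaw":0},{"linear":[-0.009,0,0],"yaw":0},{"linear":[-0.011,-0.001,0],"yaw":0},{"linear":[-0.013,-0.0025,0],"yaw":0}]}}

```text
t: 7.8
tool_pos: [0.5639, -0.1068, 0.0869]
orientation: [-0.118, -2.162, 2.145]
force: [-2.1, -0.6, 1.8]
opening: 0.0006
```

```bash
python3 -c "
from h import *
st()"
```

```text
t 7.8 rel [-0.0617 -0.0417 -0.0321] z 0.0869 tip z 0.0789 op 0.0006 F(console) [-2.  -0.8  1.8]
toolx,z in console [[-1.0, 0.0, 0.012], [-0.0, -1.0, -0.007]]
```

Light force now, about 2 N, as the toggle should give. I'll keep going along the arc.

>>> {"op": "carry_out", "data": {"increments": [{"linear":[-0.002,-0.0015,0],"yaw":0},{"linear":[-0.004,-0.0025,0],"yaw":0},{"linear":[-0.006,-0.0035,0],"yaw":0}]}}

```text
t: 8.18
tool_pos: [0.5702, -0.1076, 0.0903]
orientation: [-0.118, -2.162, 2.146]
force: [0.2, 0.5, 0.1]
opening: 0.0009
```

```bash
python3 -c "
from h import *
st()"
```

```text
t 8.175 rel [-0.0554 -0.0418 -0.0287] z 0.0903 tip z 0.0823 op 0.0009 F(console) [0.1 0.5 0.1]
toolx,z in console [[-1.0, 0.0, 0.012], [-0.0, -1.0, -0.007]]
```

>>> {"op": "carry_out", "data": {"increments": [{"linear":[-0.001,-0.0005,0],"yaw":0},{"linear":[-0.002,-0.0005,0],"yaw":0},{"linear":[0.01,-0.001,0],"yaw":0},{"linear":[0.02,-0.02,0],"yaw":0},{"linear":[0.025,-0.06,0],"yaw":0}]}}

```text
t: 8.8
tool_pos: [0.5431, -0.1044, 0.1488]
orientation: [-0.112, -2.161, 2.142]
force: [0.2, -0.9, 0.9]
opening: 0.0004
```

>>> {"op": "carry_out", "data": {"increments": [{"linear":[0.05,-0.03,0],"yaw":0},{"linear":[0.1,-0.06,0.02],"yaw":0},{"linear":[0.14,-0.1,0.07],"yaw":0},{"linear":[0.14,-0.13,0.12],"yaw":0},{"linear":[0.14,-0.14,0.17],"yaw":0}]}}

```text
t: 9.43
tool_pos: [0.3852, -0.259, 0.2927]
orientation: [-0.116, -2.16, 2.147]
force: [1.0, -0.1, -0.4]
opening: 0.0003
```

```bash
python3 -c "
from h import *
st()
for n in('side','top'):
  im=robot.read_camera(n);cv2.imwrite(f'pics/{n}7f.png',im);u,v=proj(n,H)[0].astype(int)
  z=cv2.resize(im[v-60:v+60,u-80:u+80],None,fx=5,fy=5,interpolation=cv2.INTER_CUBIC);cv2.imwrite(f'pics/{n}7.png',z)
"
```

```text
t 9.425 rel [-0.2208 -0.2142  0.1737] z 0.2927 tip z 0.2847 op 0.0003 F(console) [ 1.1 -0.  -0.4]
toolx,z in console [[-1.0, -0.0, 0.013], [0.0, -1.0, -0.005]]
```

View pics/side7.png

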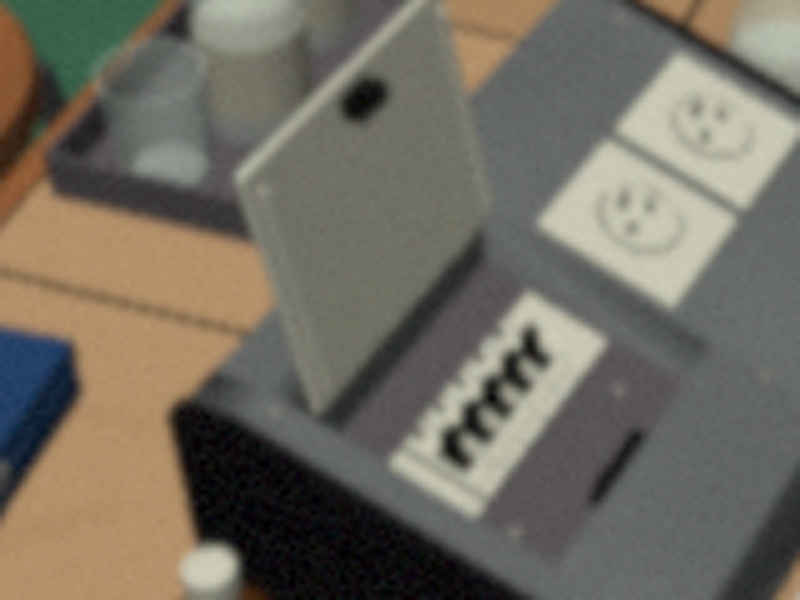

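View pics/top7.png

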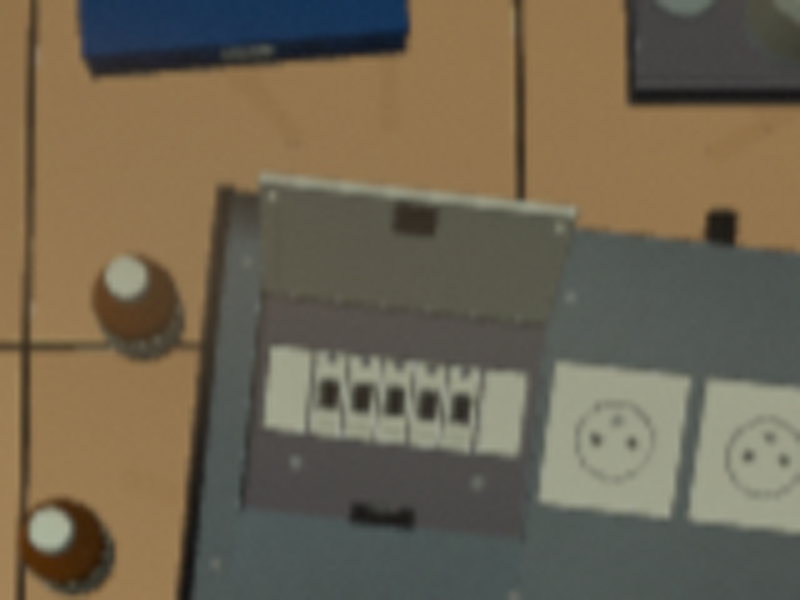

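>>> {"op": "carry_out", "data": {"increments": [{"linear":[-0.045,0,-0.035],"yaw":0},{"linear":[-0.09,0,-0.07],"yaw":0},{"linear":[-0.135,0,-0.105],"yaw":0},{"linear":[-0.18,0,-0.14],"yaw":0},{"linear":[-0.225,0,-0.175],"yaw":0}]}}

```text
t: 10.15
tool_pos: [0.6304, -0.1146, 0.2887]
orientation: [-0.118, -2.155, 2.144]
force: [0.4, -1.3, 0.9]
opening: 0.0003
```

```bash
python3 -c "
from h import *
st([.055,0,.165])"
```

```text
t 10.15 rel [ 0.0052 -0.0415  0.1697] z 0.2887 tip z 0.2807 op 0.0003 F(console) [ 0.6 -1.3  0.9]
toolx,z in console [[-1.0, 0.005, 0.016], [-0.005, -1.0, -0.004]]
lin [-0.0497  0.0041 -0.0417]
```

>>> {"op": "carry_out", "data": {"increments": [{"linear":[-0.03,0,-0.03],"yaw":0},{"linear":[-0.05,0,-0.041],"yaw":0},{"linear":[-0.05,0.02,-0.041],"yaw":0},{"linear":[-0.05,0.05,-0.041],"yaw":0},{"linear":[-0.05,0.075,-0.041],"yaw":0}]}}

```text
t: 10.78
tool_pos: [0.6818, -0.0799, 0.2101]
orientation: [-0.116, -2.154, 2.142]
force: [-0.1, -0.1, 0.4]
opening: 0.0007
```

```bash
python3 -c "
from h import *
st([.028,0,.094])"
```

```text
t 10.775 rel [ 0.0521 -0.0009  0.0911] z 0.2101 tip z 0.2021 op 0.0007 F(console) [-0.1 -0.1  0.4]
toolx,z in console [[-1.0, 0.005, 0.019], [-0.005, -1.0, -0.004]]
lin [ 0.0241 -0.0024 -0.0008]
```

>>> {"op": "carry_out", "data": {"increments": [{"linear":[0.012,0,0],"yaw":0},{"linear":[0.022,0,0],"yaw":0},{"linear":[0.03,-0.001,0],"yaw":0},{"linear":[0.038,-0.003,0],"yaw":0},{"linear":[0.046,-0.005,0],"yaw":0}]}}

```text
t: 11.4
tool_pos: [0.6362, -0.0742, 0.2167]
orientation: [-0.117, -2.154, 2.143]
force: [3.6, -0.7, -1.8]
opening: 0.0001
```

```bash
python3 -c "
from h import *
st([-.04,0,.09])"
```

```text
t 11.4 rel [ 0.0061 -0.0007  0.0977] z 0.2167 tip z 0.2087 op 0.0001 F(console) [ 3.7 -0.3 -1.8]
toolx,z in console [[-1.0, 0.005, 0.017], [-0.006, -1.0, -0.004]]
lin [ 0.046   0.0084 -0.0004]
```

>>> {"op": "carry_out", "data": {"increments": [{"linear":[0.012,-0.001,0],"yaw":0},{"linear":[0.023,-0.001,0],"yaw":0},{"linear":[0.035,0.002,0],"yaw":0},{"linear":[0.046,0.008,0],"yaw":0},{"linear":[0.056,0.015,0],"yaw":0}]}}

```text
t: 12.02
tool_pos: [0.5801, -0.0672, 0.2034]
orientation: [-0.119, -2.154, 2.144]
force: [4.0, -2.1, 0.3]
opening: 0.0
```

```bash
python3 -c "
from h import *
im=robot.read_camera('side')
st([-.0845,0,.033])
u,v=proj('side',H)[0].astype(int);cv2.imwrite(f'pics/side8.png',cv2.resize(im[v-70:v+50,u-80:u+80],None,fx=5,fy=5,interpolation=cv2.INTER_CUBIC))"
```

```text
t 12.075 rel [-0.0519 -0.0003  0.083 ] z 0.202 tip z 0.194 op 0.0006 F(console) [ 2.  -0.2  0.6]
toolx,z in console [[-1.0, 0.005, 0.018], [-0.005, -1.0, -0.004]]
lin [0.0317 0.0506 0.0001]
```

View pics/side8.png

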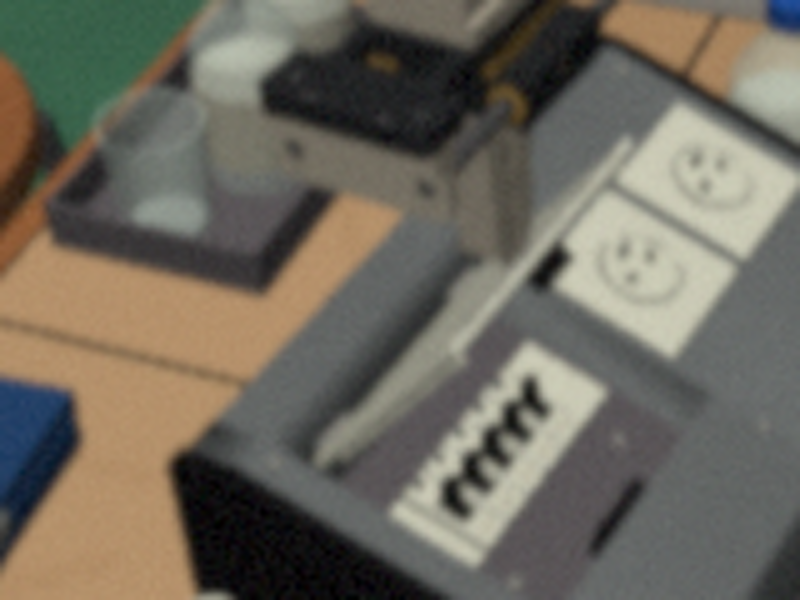

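>>> {"op": "carry_out", "data": {"increments": [{"linear":[0.008,0.008,0],"yaw":0},{"linear":[0.016,0.017,0],"yaw":0},{"linear":[0.023,0.0275,0],"yaw":0},{"linear":[0.028,0.0385,0],"yaw":0},{"linear":[0.033,0.05,0],"yaw":0}]}}

```text
t: 12.7
tool_pos: [0.545, -0.0625, 0.1521]
orientation: [-0.117, -2.154, 2.143]
force: [4.0, -1.1, 3.0]
opening: 0.0002
```

```bash
python3 -c "
from h import *
st([-.098,0,-.009])"
```

```text
t 12.7 rel [-0.0858  0.      0.0331] z 0.1521 tip z 0.1441 op 0.0002 F(console) [ 4.1 -0.7  3. ]
toolx,z in console [[-1.0, 0.006, 0.017], [-0.006, -1.0, -0.004]]
lin [0.0115 0.0423 0.0003]
```

>>> {"op": "carry_out", "data": {"increments": [{"linear":[0.004,0.01,0],"yaw":0},{"linear":[0.006,0.02,0],"yaw":0},{"linear":[0.009,0.028,0],"yaw":0},{"linear":[0.012,0.036,0],"yaw":0},{"linear":[0.014,0.042,0],"yaw":0}]}}

```text
t: 13.32
tool_pos: [0.5301, -0.0604, 0.1099]
orientation: [-0.117, -2.154, 2.143]
force: [1.9, -0.5, 4.4]
opening: 0.0001
```

```bash
python3 -c "
from h import *
st([-.1,0,-.027])"
```

```text
t 13.325 rel [-0.1009  0.0003 -0.0091] z 0.1099 tip z 0.1019 op 0.0001 F(console) [ 1.9 -0.3  4.4]
toolx,z in console [[-1.0, 0.005, 0.018], [-0.006, -1.0, -0.004]]
lin [-0.0012  0.0179  0.0004]
```

>>> {"op": "carry_out", "data": {"increments": [{"linear":[0,0.004,0],"yaw":0},{"linear":[0,0.008,0],"yaw":0},{"linear":[0,0.012,0],"yaw":0},{"linear":[0,0.015,0],"yaw":0},{"linear":[0,0.017,0],"yaw":0}]}}

```text
t: 13.95
tool_pos: [0.5297, -0.0603, 0.0927]
orientation: [-0.116, -2.154, 2.142]
force: [2.3, 0.5, 4.6]
opening: 0.0004
```

>>> {"op": "carry_out", "data": {"increments": [{"linear":[0,0.001,0],"yaw":0},{"linear":[0,0.002,0],"yaw":0},{"linear":[0,0.0025,0],"yaw":0},{"linear":[0,0.003,0],"yaw":0}]}}

```text
t: 14.45
tool_pos: [0.5303, -0.0603, 0.0912]
orientation: [-0.118, -2.154, 2.143]
force: [-3.8, 0.3, 16.7]
opening: 0.0005
```

>>> {"op": "carry_out", "data": {"increments": [{"linear":[0,-0.002,0],"yaw":0},{"linear":[0,-0.006,0],"yaw":0},{"linear":[0,-0.012,0],"yaw":0},{"linear":[0.0,-0.02,0],"yaw":0},{"linear":[0.0,-0.03,0],"yaw":0}]}}

```text
t: 15.08
tool_pos: [0.5307, -0.0605, 0.1216]
orientation: [-0.117, -2.154, 2.143]
force: [0.5, -0.3, 0.3]
opening: 0.0004
```

>>> {"op": "carry_out", "data": {"increments": [{"linear":[0.02,-0.04,0],"yaw":0},{"linear":[0.06,-0.08,0],"yaw":0},{"linear":[0.1,-0.12,0.03],"yaw":0},{"linear":[0.12,-0.14,0.08],"yaw":0},{"linear":[0.12,-0.14,0.13],"yaw":0}]}}

```text
t: 15.7
tool_pos: [0.3977, -0.1768, 0.267]
orientation: [-0.123, -2.154, 2.15]
force: [1.0, 1.0, -0.5]
opening: 0.0006
```

>>> {"op": "carry_out", "data": {"increments": [{"linear":[0,0,0.03],"yaw":0},{"linear":[0,0,0.06],"yaw":0},{"linear":[0,0,0.08],"yaw":0},{"linear":[0,0,0.08],"yaw":0},{"linear":[0,0,0.08],"yaw":0}]}}

```text
t: 16.32
tool_pos: [0.3879, -0.2555, 0.2669]
orientation: [-0.123, -2.155, 2.149]
force: [-1.0, 0.2, -0.3]
opening: 0.0005
```

```bash
python3 -c "
from h import *
st()
for n in('side','top'):
  im=robot.read_camera(n);cv2.imwrite(f'pics/{n}9.png',im)
"
```

```text
t 16.325 rel [-0.2186 -0.2104  0.1479] z 0.2669 tip z 0.2589 op 0.0005 F(console) [-1.   0.1 -0.3]
toolx,z in console [[-1.0, 0.004, 0.011], [-0.004, -1.0, -0.002]]
```

View pics/side9.png

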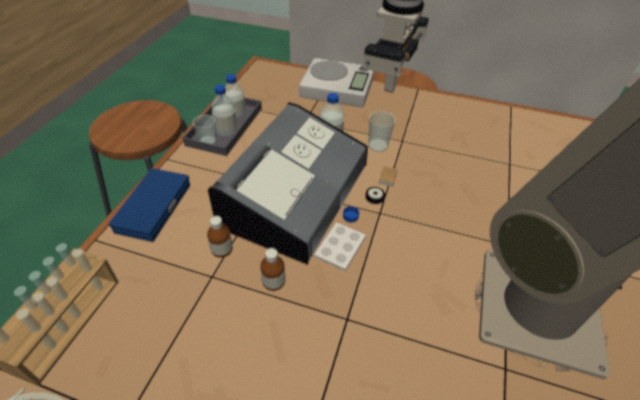

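View pics/top9.png

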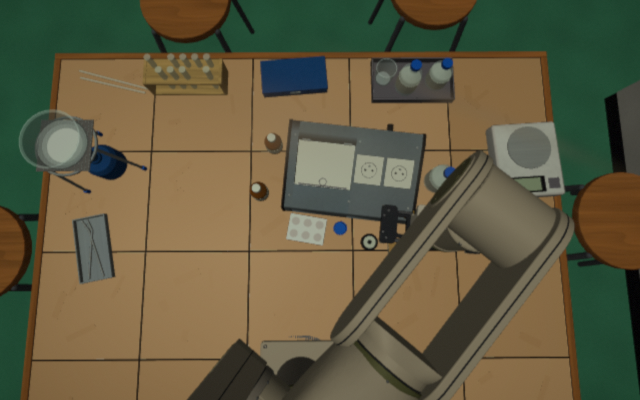

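```bash
python3 -c "
from h import *
a=cv2.imread('pics/side0.png').astype(int);b=cv2.imread('pics/side9.png').astype(int)
d=cv2.blur(np.abs(a-b).max(2).astype(np.float32),(3,3))
r=d[90:300,120:410];print(r.max(), (r>15).sum(), np.argwhere(r>15)[:5]+[90,120])
d=cv2.blur(np.abs(cv2.imread('pics/top0.png').astype(int)-cv2.imread('pics/top9.png')).max(2).astype(np.float32),(3,3))[115:255,245:360];print(d.max(),(d>15).sum())
robot.close_job()
"
```

```text
73.111115 46 [[ 90 383]
 [ 90 384]
 [ 90 385]
 [ 90 386]
 [ 90 387]]
9.111111 0
the job is handed in; nothing more can be done
```

The job is done and handed in after about 16 s of the 58 s allowed: the breaker is back on and the flap is latched shut.

- **Opening the flap:** I pressed the mark to the stop at about 14 N, and the pictures showed the flap swing fully open.
- **Resetting the breaker:** The tripped one was the rightmost of the five. My first push jammed against the end of its toggle at roughly 23 N sideways and 19 N upward. I backed off, went about 5 mm lower and pushed along the toggle's arc, and it snapped over at about 2 N. Both cameras then showed all five toggles alike, in the on position.
- **Closing the flap:** I swung it down from behind and pressed it to the stop at about 17 N. It was still shut more than a second after I let go.

**Last checks:** Comparing the final pictures with the first ones, the console, the flap and the loose objects look unchanged. In the side view, the only changes I listed were at the edge where the gripper now shows. In the top view I compared only the flap area and the items on its left. The arm hid the beaker, the wide bottle and part of the matchbox there, so those rest on the side view alone. The toggles can't be seen under the closed flap, so their state rests on the pictures taken before closing it.

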